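Lay back the lid of the lathe accessory box and put the live centre away

ROBOT

A 6-joint arm with a two-finger parallel gripper is mounted at the origin on the work surface. World frame = base frame: x ahead of the robot, y to its left, z up, the work surface at z = 0. Lengths are in m, angles in degrees, forces in N, time in s.
With the tool pointing down it reaches from about 0.25 to 0.725 m from the base axis. Payload 9.7 kg.
Tool frame: the origin (TCP) lies on the centre line of the jaws, within the pads' length; the fingertips stand bot.nose_length ahead of it and the grasp point (between the pads) lies 11 mm behind it (bot.nose_length is the distance from the TCP to the fingertips, in m); z points along the fingers, y is the line along which they close (so a half turn about z gives the same grasp; the last joint's range is limited). The gripper opens to 85 mm and grips with 20 to 120 N. Pads are 22 mm wide; open, the fingers measure 114 mm over their backs; the gripper's body (76 mm by 85 mm) begins 54 mm behind the grasp point. The pads swing forward as they close: fully open they stand 13 mm farther back than shut.
Start: joints at [-64.744, 4.979, 10.078, 95.1, 0, 90], TCP at [0.235, -0.497, 0.239] pointing down, gripper open.
Joint ranges: [-179.16, 179.16], [-48.56, 103.87], [-65.8, 70.77], [-126.05, 130.52], [-82.76, 87.17], [-180, 180]. Speed limits (degrees/s): [127.2, 127.2, 147.25, 180, 180, 180].

INTERFACE

Orientations are given as [roll, pitch, yaw] about the fixed x, y, z axes, in that order (R = Rz(yaw) Ry(pitch) Rx(roll)).
In Python, from workcell import bot gives the robot as it stands. The module is installed in compiled form; this text tells all that it offers.
- The arm moves only by the shell command python3 -m inch 'ROWS' [OPENING] [FORCE]. ROWS is JSON, a list of rows, each a list of 4 numbers: the shift along the world's x, y, z in cm, then the turn about the world's z in degrees. A call has exactly 8 rows; each row is the pose to reach, as a shift and turn from the pose commanded when the call began; what a row does not reach only later rows make up. A row lasts 1/8 s, in which the tool goes at most 62.5 mm and 10.7 degrees, less where a joint would pass 70% of its speed; a pose out of reach is approached as far as the arm can. A call with a gripper value outside its range is refused whole. OPENING is the finger opening in cm, from 0 to 8.54, set as the call begins (- or left out, the last holds). The fingers move at their own pace and stop on an object; FORCE is the grip in N (left out, the last holds). Time passes only in rows, so rows that repeat a pose let the fingers close, or fill a call up. It gives the time, the measured TCP pose, the force, the opening and the grip force at its end, in the units of the state.
- bot.get_obs(): the state, without advancing time (a new reading comes with each control period).
- bot.camera(name): name is "scene" or "top"; returns a dict with "img" (420x560x3 uint8, red, green, blue), "fovy" (degrees; the focal length in pixels is half the picture's height over the tangent of half this angle, whatever the lens; pixels are square), "cx", "cy" (the principal point, pixels), "R" (3x3) and "t" (3): a world point X has camera coordinates R X + t. Camera axes: x right, y down, z forward; pixel columns grow to the right and rows downward; lengths in m; the calibration is good to about 2 mm. A picture is of the moment at which its call begins. There is no depth.
- bot.job_done(): hands the job in; it is judged then, once.
Trained networks look in a picture, given as the dict that the camera call returned (one of the last four; its "shot" number tells which), for a name from the list of things; names that differ only in an ending like _2 or _b are one class to them, and where a whole thing is asked for, a point or a joint stands for the part that bears it (a point fixed in the world has none). Each returns a list of dicts, best first, with "score" (0 to 1); they miss things now and then, are a little off and sometimes report something else, mostly with a low value. They report only what shows in the picture. A call takes as long as a camera call.
- bot.find_in(thing, picture): "point" ([column, row] in pixels, amid what is visible of it).
- bot.landmark_of(thing, picture): "point" ([column, row] in pixels: a listed point, or the origin of a listed thing).
The state is a dict: "time": time; "q": joint angles; "qd": joint speeds; "joint_efforts": joint torques, N m; "ee_pos": TCP position; "tcp_rot": TCP orientation; "wrist_force": force on the tool from outside, world axes, zero at the start; "torque": the same for the moment, N m; "opening": finger opening in m; "grasp_force": force on a finger pad.
Only numpy, scipy, OpenCV 4.12 (cv2) and the standard library are available. Lean on these libraries where they do the work, as an engineer would, in place of code of your own. Each camera call takes 0.05 s, during which the arm holds its last target. There are 200 camera calls.

TASK

Lift the steel box's lid by its front lip up past its balance point and, keeping hold of it, lay it back gently until it leans by itself on the barrel of the tailstock behind the box: it must not drop either way, nor be pressed hard against the barrel. Then take the live centre (the thick one with the pointed cone) out of the wooden holder and set it upright, shank fully home, in the empty socket in the box. Leave the tailstock and everything else where it is.

Things in the scene. Friction and masses are not known exactly. Their poses are not given: they have to be found in the camera images.
- lid (a joint): Lid angle, rad: 0 shut, grows as it opens away from the robot (1.57 upright). Steel plate 153 (lip to hinge) x 200 x 5 mm, 0.36-0.6 kg, free-swinging: below about 1.6 it falls shut, beyond it falls back. The hinge has no stop: it rests on the tailstock's barrel, at an unreported 1.74-2.27: feel for it. Harmful: 30 N on the barrel (16 N at the lip), falling back at over 1 or shut at over 1.5 rad/s.
- lid_lip (a point): Middle of the lid's front edge, at mid-thickness (plate 5 mm); moves with the lid. The lid's front 28 mm overhang the box's front wall as a lip, free above and below, 113 mm above the bench when shut; fingers can reach under or straddle it. Axes are the lid's: x from lip to hinge, y along the edge, z out of the lid's outer face (up when shut).
- lid_hinge (a point): Middle of the hinge line at the box's far rim, 153 mm from lid_lip, at mid-thickness of the lid. The lid turns about this point's y axis. About 113 mm above the bench; same axes as lid_lip.
- box_socket (a point): Centre of the mouth of the empty socket in the wooden insert in the box, under the lid: 20 mm bore, 40 deep, mouth 50 mm above the bench. x from front to hinge, y along the hinge, z up. Box fixed, 125 (x) x 200 (y) x 110 mm, walls 4 mm; the socket is midway in x and 40 mm to +y of the box's middle. Chuck jaws up to 66 mm high lie 40 to 90 mm to -y of the middle.
- tailstock: Lathe tailstock behind the box: loose grey casting 195 (x) x 120 x 215 mm, 9 kg. Origin under the front of its foot; x away from the box. Its steel barrel, 28 mm thick, level at 170 mm height, points at the lid; its end stands 37 to 80 mm to -x of the origin, how far is not reported. The casting's nose begins 25 mm to +x, top 204 mm high.
- live_mid (a point): Live centre (solid steel, 0.28 kg), upright in one of the holder's sockets: point on its axis half-way up its thick round body (34 mm diameter, 40 high; grip here). Below the body a shank 18 mm thick, 36 long, tapered foot; above it a 16 mm high cone. The point is 20 mm above the shoulder that rests on the wood when fully home, 56 mm above the foot.
- live_centre: The same live centre; the origin is the foot of its shank (fully home: 36 mm below the socket's mouth), z up along its axis.
- holder: Wooden block 220 (x) x 70 (y) x 45 mm fixed to the bench, with three 20 mm sockets at -70, 0 and +70 mm along its x; origin under its centre. Each holds one centre, in any order.
- cup_centre: Cup centre: body 26 mm diameter, flat top 85 mm above the bench; in the holder. Origin at its shank's foot.
- spur_centre: Spur drive: 22 mm body with a cross of four spurs 36 mm wide, 85 mm above the bench; in the holder. Origin at its shank's foot.
- bowl: Turned wooden bowl, 120 mm across, 50 mm high, beyond the box and holder; bystander.
- wax_tin: Round tin 80 mm across, 60 mm high; bystander.
- blank: Upright wooden cylinder 70 mm across, 90 mm high; bystander.
- gouge: Turning gouge lying on the bench to the left, 365 mm long, 30 mm high; origin at its handle's end; bystander.
- wrench: Flat wrench lying on the bench before the box; bystander.
- mallet: Hammer-shaped wooden mallet lying on the bench to the right; bystander.

How it is judged:
By the outcome, as a careful person would: the job done as asked, in the order asked, and still so for the second after the job is handed in, with the robot touching nothing.
It also fails if it takes over 72 s, if anything falls off the work surface, if the arm or the gripper's body presses on something with over 40 N, if the wrist force passes 120 N, or if a joint passes its speed limit or range.

## Working session

There is one attempt and no reset: what is moved stays moved. The work goes in short steps, Python scripts to look and compute and a shell command to move; the robot and the scene stay as the last step left them, time stands still between calls to the robot, and variables do not carry over. Pictures are saved under pics/ and viewed, at most 14 in all, crops included, and the job is handed in when it is done.

```bash
mkdir -p pics; ls; cat > h.py <<'E'
import numpy as np, cv2
from workcell import bot
def ray(p,c):
    f=c["img"].shape[0]/2/np.tan(np.radians(c["fovy"]/2)); R=np.array(c["R"]); t=np.array(c["t"])
    d=R.T@np.array([(p[0]-c["cx"])/f,(p[1]-c["cy"])/f,1.]); return -R.T@t, d/np.linalg.norm(d)
def atz(p,c,z):
    o,d=ray(p,c); return o+d*(z-o[2])/d[2]
def proj(X,c):
    f=c["img"].shape[0]/2/np.tan(np.radians(c["fovy"]/2)); v=np.array(c["R"])@np.array(X)+np.array(c["t"]); return [c["cx"]+f*v[0]/v[2],c["cy"]+f*v[1]/v[2]]
def tri(p1,c1,p2,c2):
    o1,d1=ray(p1,c1);o2,d2=ray(p2,c2)
    s=np.linalg.lstsq(np.c_[d1,-d2],o2-o1,rcond=None)[0]
    a=o1+d1*s[0];b=o2+d2*s[1]; return (a+b)/2,np.linalg.norm(a-b)
E
python3 - <<'E'
from h import *
np.set_printoptions(precision=4,suppress=True)
s=bot.camera("scene");t=bot.camera("top")
cv2.imwrite("pics/s0.png",s["img"][:,:,::-1]);cv2.imwrite("pics/t0.png",t["img"][:,:,::-1])
o=bot.get_obs();print({k:o[k] for k in("time","ee_pos","tcp_rot","opening","wrist_force")},bot.nose_length)
for n in ["lid_lip","lid_hinge","box_socket","tailstock","live_mid","live_centre","holder","cup_centre","spur_centre"]:
    a=bot.landmark_of(n,s)[:2];b=bot.landmark_of(n,t)[:2]
    print(n,[(np.round(x["point"],1).tolist(),round(x["score"],2)) for x in a],[(np.round(x["point"],1).tolist(),round(x["score"],2)) for x in b])
    if a and b: print("   ",*tri(a[0]["point"],s,b[0]["point"],t))
print(ray([280,210],s),ray([280,210],t))
E
```

```text
pics
{'time': 0.1, 'ee_pos': array([ 0.2346, -0.4973,  0.2386]), 'tcp_rot': array([-179.9315,   -0.0014,   25.2545]), 'opening': 0.08538066111779301, 'wrist_force': array([-0.5687,  0.0755, -0.0261])} 0.008
lid_lip [([288.7, 175.8], 0.63)] [([250.4, 225.5], 0.79)]
    [0.4594 0.07   0.1136] 0.004316335398082039
lid_hinge [([323.6, 204.2], 0.8)] [([241.8, 184.7], 0.62)]
    [0.5912 0.1033 0.0986] 0.005310693022456805
box_socket [([218.7, 208.8], 0.62)] []
tailstock [([344.6, 247.2], 0.94)] [([241.3, 157.9], 0.89)]
    [0.6965 0.1138 0.0158] 0.0010056402235952017
live_mid [([179.0, 252.1], 0.73)] [([409.2, 281.2], 0.54), ([365.3, 211.0], 0.43)]
    [ 0.3498 -0.3711 -0.057 ] 0.22864149519381544
live_centre [([180.7, 261.5], 0.7)] [([240.9, 159.2], 0.67), ([358.9, 214.3], 0.65)]
    [ 0.6378 -0.1122  0.1893] 0.41977936536474175
holder [([182.3, 266.3], 0.93)] [([242.5, 184.6], 0.72)]
    [ 0.5778 -0.1047  0.0819] 0.4089158748529818
cup_centre [([169.5, 246.0], 0.6)] [([362.2, 235.3], 0.63)]
    [ 0.4422 -0.3032  0.0031] 0.002849183306931389
spur_centre [] [([357.0, 197.9], 0.48)]
(array([ 1.2465, -0.4405,  1.0109]), array([-0.5678,  0.3509, -0.7446])) (array([ 0.3563, -0.0272,  1.5304]), array([ 0.1075,  0.0025, -0.9942]))
```

View pics/s0.png

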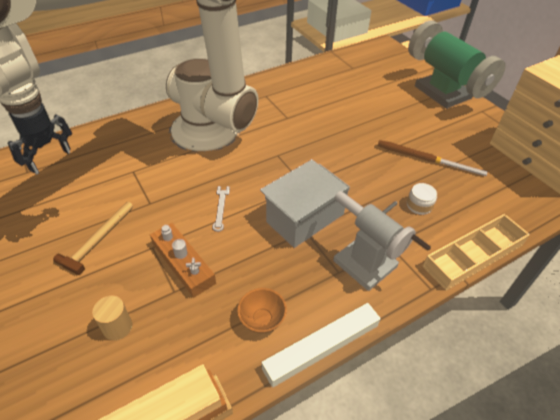

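View pics/t0.png

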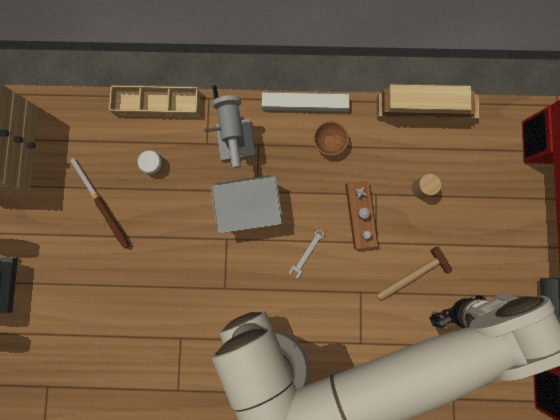

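The scene view shows the box with its grey lid at about (305,190), the barrel at (350,205), and the holder at (182,255). In the top view the lid's corners are near (213,187), (278,178), (281,224) and (218,232). The holder's middle centre is at (364,213) and looks like the live one, with the spur at (361,193) and the cup at (366,235). I'll zoom in on both for accuracy.

```bash
python3 - <<'E'
from h import *
s=cv2.imread("pics/s0.png");t=cv2.imread("pics/t0.png")
z=lambda im,x,y:cv2.resize(im[y:y+100,x:x+100],(400,300) if 0 else (300,300),interpolation=cv2.INTER_CUBIC)
a=np.vstack([np.hstack([z(t,200,130),z(t,320,165)]),np.hstack([z(s,255,150),z(s,140,210)])])
cv2.imwrite("pics/z.png",a)
E
```

```text
(no output)
```

View pics/z.png

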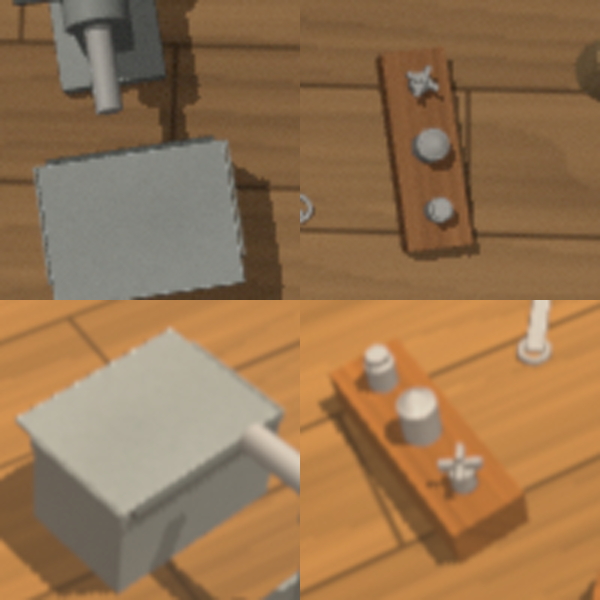

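The zoom confirms it: the thick one in the middle is the live centre, at top (364,214) and scene (180,250). It also gives sharper lid corners.

```bash
python3 - <<'E'
from h import *
np.set_printoptions(precision=4,suppress=True)
s=bot.camera("scene");t=bot.camera("top")
S=dict(nl=(312.3,160),nr=(261,190),fr=(296.7,222.3),fl=(349,187.3))
T=dict(nl=(218,231),nr=(281.3,224),fr=(275.7,176.7),fl=(212.3,186))
for k in S: print(k,atz(S[k],s,.1155),atz(T[k],t,.1155),*tri(S[k],s,T[k],t))
print("live",atz((180,251),s,.065),atz((364.3,213.5),t,.085))
for n in ["holder","live_mid","cup_centre","spur_centre","lid_lip","lid_hinge","box_socket"]:
  for c,m in((s,"s"),(t,"t")):
    z={"holder":0,"live_mid":.065,"lid_lip":.113,"lid_hinge":.113,"box_socket":.05}.get(n,.009)
    print(n,m,[(atz(x["point"],c,z)[:2],round(x["score"],2)) for x in bot.landmark_of(n,c)[:3]])
o=ray((236,166),t);print("barrel end",atz((236,166),t,.17))
p=[(420,372),(370,350),(450,550),(525,505)]
for q in [(382,55),(446,50),(474,243),(406,252)]: print("holder c",atz(((q[0]-300)/3+320,q[1]/3+165),t,.045))
E
```

```text
nl [0.4384 0.1681 0.1155] [0.4385 0.1689 0.1155] [0.4383 0.1686 0.1153] 0.0007824919345445788
nr [ 0.4727 -0.0265  0.1155] [ 0.4653 -0.0288  0.1155] [ 0.4669 -0.0264  0.1101] 0.005264787947090806
fr [ 0.6229 -0.0024  0.1155] [ 0.6154 -0.0075  0.1155] [ 0.6181 -0.0039  0.111 ] 0.007932298769648738
fl [0.5861 0.1951 0.1155] [0.5807 0.193  0.1155] [0.5825 0.1955 0.1118] 0.004473830851425113
live [ 0.5199 -0.2951  0.065 ] [ 0.5079 -0.2938  0.085 ]
holder s [(array([ 0.5139, -0.2909]), 0.67)]
holder t [(array([ 0.5086, -0.2943]), 0.92), (array([0.6727, 0.4189]), 0.24)]
live_mid s [(array([ 0.5134, -0.3   ]), 0.71)]
live_mid t [(array([ 0.5074, -0.2985]), 0.51), (array([0.3797, 0.461 ]), 0.45)]
cup_centre s [(array([ 0.4537, -0.305 ]), 0.5), (array([ 0.5056, -0.2995]), 0.41)]
cup_centre t [(array([ 0.444 , -0.3032]), 0.43)]
spur_centre s [(array([ 0.5807, -0.2877]), 0.51)]
spur_centre t [(array([ 0.5753, -0.2845]), 0.47)]
lid_lip s [(array([0.4546, 0.0676]), 0.93)]
lid_lip t [(array([0.4571, 0.0577]), 0.85), (array([ 0.5641, -0.2651]), 0.62)]
lid_hinge s [(array([0.4771, 0.3926]), 0.69), (array([0.602 , 0.0969]), 0.58)]
lid_hinge t [(array([0.5872, 0.0981]), 0.57)]
box_socket s []
box_socket t [(array([0.4662, 0.0619]), 0.59), (array([0.6859, 0.1201]), 0.22)]
barrel end [0.6359 0.1144 0.17  ]
holder c [ 0.6115 -0.245   0.045 ]
holder c [ 0.6187 -0.3157  0.045 ]
holder c [ 0.4067 -0.3457  0.045 ]
holder c [ 0.3951 -0.272   0.045 ]
```

```bash
python3 -m inch '[[2,4,0,3],[4.5,9,0,7],[7.5,15,0,11],[10.5,21.5,0,15],[13.5,27.5,0,19],[16.5,33.5,0,23],[19,39,0,27],[20,41,0,29]]' 8.54 20
python3 -m inch '[[1.5,3,-3,0],[3,6.3,-6,0],[3,6.3,-9,0],[3,6.3,-11,0],[3,6.3,-12,0],[3,6.3,-12,0],[3,6.3,-12,0],[3,6.3,-12,0]]'
python3 - <<'E'
from h import *
s=bot.camera("scene");t=bot.camera("top");o=bot.get_obs();print(o["q"],o["ee_pos"],o["tcp_rot"])
z=lambda im,x,y,w,h:cv2.resize(im[y:y+h,x:x+w,::-1],(400,400),interpolation=cv2.INTER_CUBIC)
cv2.imwrite("pics/a1.png",np.hstack([z(s["img"],240,120,110,110),z(t["img"],200,160,110,110)]))
E
```

```text
time: 2.8
ee_pos: [0.4353, -0.0851, 0.2395]
tcp_rot: [180.0, -0.0, 54.4]
wrist_force: [0.7, -0.8, 0.4]
opening: 0.0851
grasp_force: 0.0
time: 3.8
ee_pos: [0.4651, -0.0245, 0.1201]
tcp_rot: [179.9, -0.0, 54.2]
wrist_force: [1.0, -0.2, 0.1]
opening: 0.0854
grasp_force: 0.0
[-3.01586357e+00 -7.33488844e+00 -1.52302294e+01  8.20514473e+01
  4.55548365e-05  1.22732997e+02] [ 0.46495381 -0.02449606  0.11985581] [ 1.79955263e+02 -2.88112426e-02  5.42511505e+01]
```

View pics/a1.png

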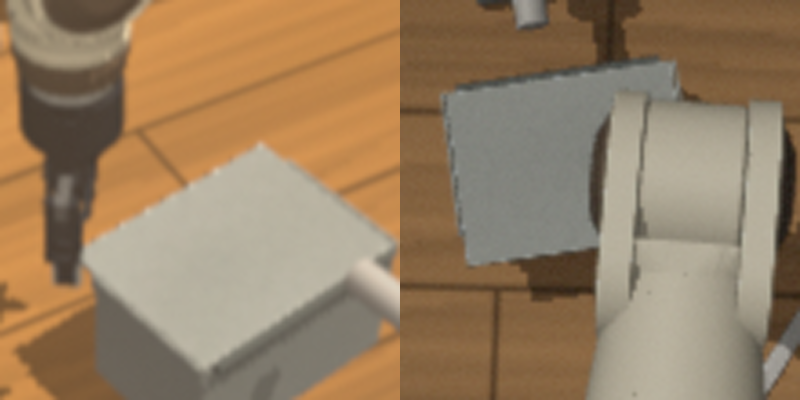

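The gripper stands at the lid's right front corner, with one finger outside the right edge near scene (258,197) and clear of the lid. Next I lower it and approach until it touches.

```bash
python3 -m inch '[[0,0,-1.5,0],[0,0,-2.8,0],[0,0,-2.8,0],[0.5,0.08,-2.8,0],[1,0.16,-2.8,0],[1.5,0.25,-2.8,0],[1.8,0.3,-2.8,0],[1.8,0.3,-2.8,0]]'
python3 -m inch '[[0.1,0.02,0,0],[0.2,0.03,0,0],[0.3,0.05,0,0],[0.4,0.07,0,0],[0.4,0.07,0,0],[0.5,0.08,0,0],[0.5,0.08,0,0],[0.5,0.08,0,0]]'
```

```text
time: 4.9
ee_pos: [0.4828, -0.0214, 0.0912]
tcp_rot: [-180.0, 0.0, 54.3]
wrist_force: [0.3, -0.4, 0.0]
opening: 0.0855
grasp_force: 0.0
time: 5.9
ee_pos: [0.4877, -0.0206, 0.0913]
tcp_rot: [-180.0, 0.0, 54.3]
wrist_force: [-0.6, 0.2, -0.6]
opening: 0.0855
grasp_force: 0.0
```

```bash
python3 -m inch '[[0.1,0.02,0,0],[0.2,0.03,0,0],[0.3,0.05,0,0],[0.3,0.05,0,0],[0.4,0.07,0,0],[0.4,0.07,0,0],[0.4,0.07,0,0],[0.4,0.07,0,0]]'
```

```text
time: 6.9
ee_pos: [0.4896, -0.0202, 0.0908]
tcp_rot: [-179.8, 0.2, 54.3]
wrist_force: [-11.2, -3.1, 3.4]
opening: 0.0856
grasp_force: 6.1
```

```bash
python3 -m inch '[[0.1,0.02,0.45,0],[0.1,0.02,0.9,0],[0.15,0.02,1.4,0],[0.2,0.03,1.85,0],[0.27,0.04,2.3,0],[0.35,0.06,2.75,0],[0.42,0.07,3.2,0],[0.5,0.08,3.6,0]]'
python3 - <<'E'
from h import *
s=bot.camera("scene")
cv2.imwrite("pics/a2.png",cv2.resize(s["img"][80:260,190:400,::-1],(700,600),interpolation=cv2.INTER_CUBIC))
E
```

```text
time: 7.9
ee_pos: [0.4941, -0.0195, 0.1263]
tcp_rot: [-179.7, 0.2, 54.3]
wrist_force: [-12.1, -2.0, 0.3]
opening: 0.0854
grasp_force: 6.5
```

View pics/a2.png

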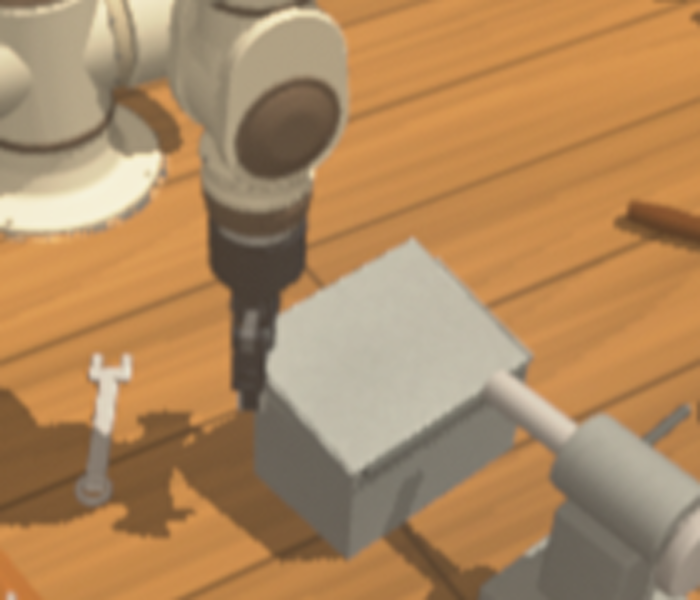

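The lid is rising with the finger: its left front corner moved up from about (407,267) to (413,238) in the crop. I keep following the arc.

```bash
python3 -m inch '[[0.15,0.02,0.55,0],[0.3,0.05,1.1,0],[0.48,0.08,1.65,0],[0.67,0.11,2.2,0],[0.9,0.15,2.7,0],[1.15,0.19,3.2,0],[1.4,0.23,3.75,0],[1.7,0.28,4.2,0]]'
```

```text
time: 8.95
ee_pos: [0.5119, -0.0164, 0.1692]
tcp_rot: [-179.8, 0.1, 54.3]
wrist_force: [-12.8, -1.2, 5.1]
opening: 0.0854
grasp_force: 6.4
```

```bash
python3 -m inch '[[0.32,0.3,0,5.6],[0.61,0.62,0,11.25],[0.86,0.97,0,16.9],[1.08,1.34,0,22.5],[1.26,1.74,0,28.1],[1.4,2.15,0,33.75],[1.5,2.57,0,39.4],[1.56,3.0,0,45]]'
```

```text
time: 9.95
ee_pos: [0.5262, 0.0137, 0.1692]
tcp_rot: [-179.6, -0.0, 99.4]
wrist_force: [-22.5, -0.9, 9.8]
opening: 0.0857
grasp_force: 11.1
```

```bash
python3 -m inch '[[0.35,0.06,0.77,0],[0.9,0.15,1.5,0],[1.45,0.24,2.2,0],[2.05,0.34,2.9,0],[2.7,0.45,3.5,0],[3.4,0.56,4.1,0],[4.1,0.68,4.65,0],[4.85,0.8,5.15,0]]'
python3 - <<'E'
from h import *
s=bot.camera("scene")
cv2.imwrite("pics/a3.png",cv2.resize(s["img"][80:260,190:400,::-1],(700,600),interpolation=cv2.INTER_CUBIC))
E
```

```text
time: 10.95
ee_pos: [0.578, 0.0218, 0.2212]
tcp_rot: [-180.0, -0.0, 99.3]
wrist_force: [-2.6, 1.4, 1.5]
opening: 0.0856
grasp_force: 1.4
```

View pics/a3.png

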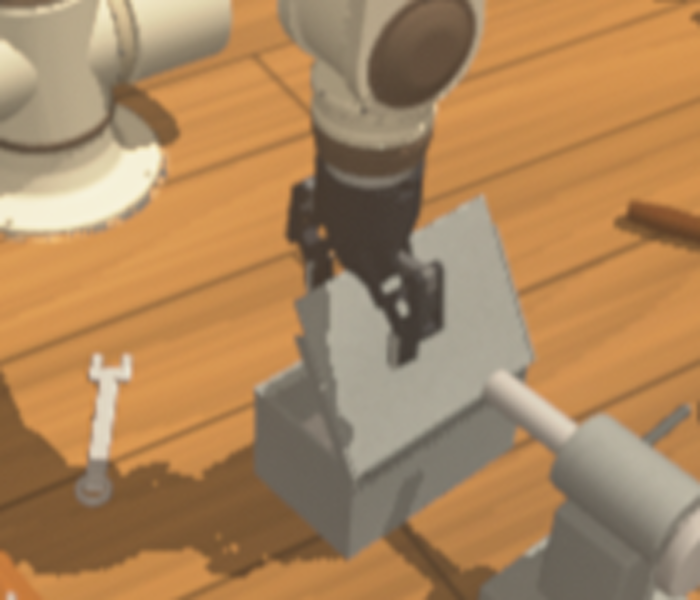

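The lid stands at about 1.0 rad, with one finger in front of the lip at (310,260) and the other behind it at (405,350). Now I raise it further while narrowing the gap.

```bash
python3 -m inch '[[0.2,0.03,0.4,0],[0.5,0.08,0.7,0],[0.8,0.13,1.1,0],[1.1,0.18,1.4,0],[1.4,0.23,1.7,0],[1.7,0.28,2,0],[2,0.33,2.2,0],[2.1,0.34,2.2,0]]' 5
```

```text
time: 12.0
ee_pos: [0.599, 0.0251, 0.2429]
tcp_rot: [180.0, 0.0, 99.3]
wrist_force: [-0.7, -0.5, 0.3]
opening: 0.0499
grasp_force: 0.5
```

```bash
python3 -m inch '[[0.2,0.03,0.2,0],[0.5,0.08,0.4,0],[0.8,0.13,0.6,0],[1.1,0.18,0.7,0],[1.4,0.23,0.8,0],[1.6,0.26,0.9,0],[1.7,0.28,0.9,0],[1.7,0.28,0.9,0]]' 2.5
python3 - <<'E'
from h import *
s=bot.camera("scene")
cv2.imwrite("pics/a4.png",cv2.resize(s["img"][80:230,230:400,::-1],(680,600),interpolation=cv2.INTER_CUBIC))
E
```

```text
time: 13.0
ee_pos: [0.6158, 0.0279, 0.2517]
tcp_rot: [-180.0, 0.0, 99.3]
wrist_force: [0.1, -0.3, -0.2]
opening: 0.0253
grasp_force: 0.0
```

View pics/a4.png

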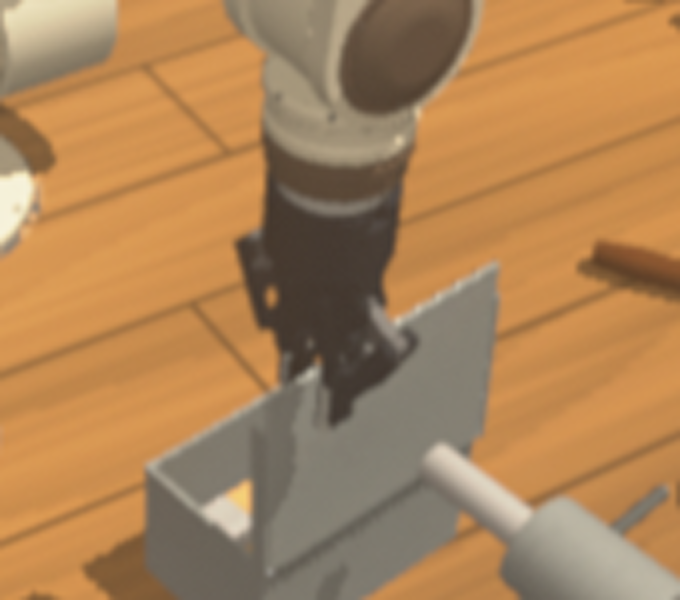

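The lid is nearly upright, with a finger on each side of the lip around (300,370) and (340,400). I narrow the gap and ease it past the balance point.

```bash
python3 -m inch '[[0,0,0.1,0],[0,0,0.3,0],[0,0,0.5,0],[0,0,0.7,0],[0.1,0.02,0.8,0],[0.2,0.03,0.8,0],[0.2,0.03,0.8,0],[0.2,0.03,0.8,0]]' 1.4
python3 -m inch '[[0.15,0.02,0,0],[0.3,0.05,0,0],[0.45,0.07,0,0],[0.6,0.1,0,0],[0.75,0.12,0,0],[0.9,0.15,0,0],[1.05,0.17,0,0],[1.2,0.2,0,0]]'
```

```text
time: 14.05
ee_pos: [0.6177, 0.0282, 0.2597]
tcp_rot: [-180.0, -0.0, 99.3]
wrist_force: [0.7, 0.8, -0.8]
opening: 0.0141
grasp_force: 0.0
time: 15.05
ee_pos: [0.6299, 0.0302, 0.2598]
tcp_rot: [-180.0, 0.0, 99.3]
wrist_force: [0.0, -1.1, 0.3]
opening: 0.0142
grasp_force: 0.1
```

```bash
python3 -m inch '[[0.25,0.04,0,0],[0.55,0.09,0,0],[0.85,0.14,-0.1,0],[1.15,0.19,-0.2,0],[1.45,0.24,-0.3,0],[1.75,0.29,-0.4,0],[2.1,0.34,-0.5,0],[2.4,0.4,-0.6,0]]'
python3 - <<'E'
from h import *
s=bot.camera("scene")
cv2.imwrite("pics/a5.png",cv2.resize(s["img"][80:230,230:400,::-1],(680,600),interpolation=cv2.INTER_CUBIC))
E
```

```text
time: 16.05
ee_pos: [0.654, 0.0343, 0.2537]
tcp_rot: [180.0, -0.0, 99.3]
wrist_force: [1.4, 0.3, 1.0]
opening: 0.0139
grasp_force: 0.5
```

View pics/a5.png

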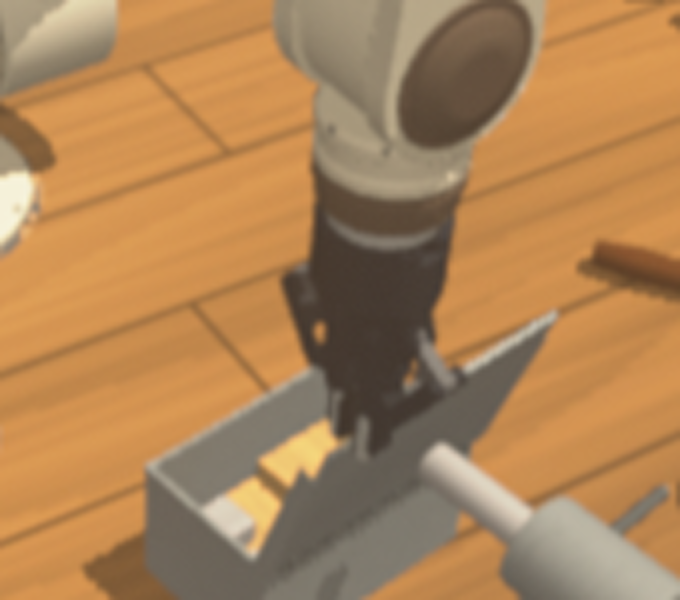

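The lid leans back about 0.3 rad, held by the rear finger near (375,440), and the barrel end at (430,455) still looks clear of it. From here I go in small steps and watch the force.

```bash
python3 -m inch '[[0.1,0.02,0,0],[0.2,0.03,0,0],[0.3,0.05,0,0],[0.4,0.07,-0.1,0],[0.5,0.08,-0.1,0],[0.6,0.1,-0.2,0],[0.7,0.11,-0.2,0],[0.7,0.11,-0.2,0]]' 1.6
python3 -m inch '[[0.1,0.02,0,0],[0.2,0.03,0,0],[0.3,0.05,-0.1,0],[0.4,0.07,-0.1,0],[0.5,0.08,-0.2,0],[0.5,0.08,-0.2,0],[0.5,0.08,-0.2,0],[0.5,0.08,-0.2,0]]'
```

```text
time: 17.1
ee_pos: [0.6608, 0.0353, 0.2517]
tcp_rot: [-180.0, -0.0, 99.3]
wrist_force: [1.8, -0.2, 0.7]
opening: 0.016
grasp_force: 0.6
time: 18.1
ee_pos: [0.6658, 0.0361, 0.2499]
tcp_rot: [180.0, 0.0, 99.3]
wrist_force: [1.5, -0.5, 0.7]
opening: 0.0159
grasp_force: 0.8
```

```bash
python3 -m inch '[[0.1,0.02,0,0],[0.2,0.03,0,0],[0.3,0.05,-0.1,0],[0.4,0.07,-0.1,0],[0.4,0.07,-0.2,0],[0.4,0.07,-0.2,0],[0.4,0.07,-0.2,0],[0.4,0.07,-0.2,0]]'
python3 -m inch '[[0.1,0.02,0,0],[0.2,0.03,0,0],[0.3,0.05,-0.1,0],[0.4,0.07,-0.1,0],[0.4,0.07,-0.2,0],[0.4,0.07,-0.2,0],[0.4,0.07,-0.2,0],[0.4,0.07,-0.2,0]]'
```

```text
time: 19.1
ee_pos: [0.6697, 0.0368, 0.2479]
tcp_rot: [180.0, 0.0, 99.3]
wrist_force: [0.2, -0.2, 0.5]
opening: 0.0161
grasp_force: 0.0
time: 20.1
ee_pos: [0.6737, 0.0375, 0.2458]
tcp_rot: [-180.0, 0.0, 99.3]
wrist_force: [-1.3, 0.1, 0.8]
opening: 0.0161
grasp_force: 0.8
```

The rear finger went unloaded, then the front one just touched, so the lid rests on the barrel. I centre the jaws, open them slightly and withdraw straight up.

```bash
python3 -m inch '[[-0.1,-0.02,0,0],[-0.2,-0.03,0,0],[-0.2,-0.03,0.2,0],[-0.2,-0.03,0.6,0],[-0.2,-0.03,1,0],[-0.2,-0.03,1.5,0],[-0.2,-0.03,2.2,0],[-0.2,-0.03,3,0]]' 1.8
python3 -m inch '[[0,0,1,0],[0,0,2,0],[0,0,3,0],[-1,-2,4,-3],[-2,-4,5,-6],[-3,-7,5,-9],[-4,-10,5,-12],[-5,-13,5,-15]]'
python3 - <<'E'
from h import *
np.set_printoptions(precision=4,suppress=True)
s=bot.camera("scene");t=bot.camera("top")
cv2.imwrite("pics/a6.png",np.hstack([cv2.resize(s["img"][130:230,220:360,::-1],(440,314),interpolation=cv2.INTER_CUBIC),cv2.resize(t["img"][140:240,200:300,::-1],(314,314),interpolation=cv2.INTER_CUBIC)]))
for n,z in [("box_socket",.05),("lid_lip",.253),("live_mid",.065),("lid_hinge",.113)]:
  for c in (s,t): print(n,[(np.round(x["point"],1),atz(x["point"],c,z)[:2],round(x["score"],2)) for x in bot.landmark_of(n,c)[:2]])
E
```

```text
time: 21.1
ee_pos: [0.6717, 0.0372, 0.2764]
tcp_rot: [180.0, -0.0, 99.3]
wrist_force: [-0.3, 0.3, 0.6]
opening: 0.0179
grasp_force: 0.0
time: 22.1
ee_pos: [0.6205, -0.095, 0.3266]
tcp_rot: [180.0, 0.0, 84.0]
wrist_force: [1.1, -0.0, -0.2]
opening: 0.0181
grasp_force: 0.0
box_socket [(array([316.2, 199. ]), array([0.5292, 0.1277]), 0.72), (array([169.3, 246.2]), array([ 0.4793, -0.3116]), 0.25)]
box_socket [(array([233.9, 204.5]), array([0.531 , 0.1291]), 0.57)]
lid_lip [(array([345.7, 181.2]), array([0.6667, 0.103 ]), 0.89)]
lid_lip [(array([236.3, 150.5]), array([0.6645, 0.1066]), 0.64)]
live_mid [(array([179. , 251.2]), array([ 0.5193, -0.2976]), 0.65), (array([377.1, 145.6]), array([0.4385, 0.4271]), 0.46)]
live_mid [(array([366.5, 215.7]), array([ 0.503 , -0.3047]), 0.41)]
lid_hinge [(array([321.7, 205.5]), array([0.604 , 0.0899]), 0.82)]
lid_hinge [(array([239.5, 183.4]), array([0.5915, 0.1071]), 0.79)]
```

View pics/a6.png

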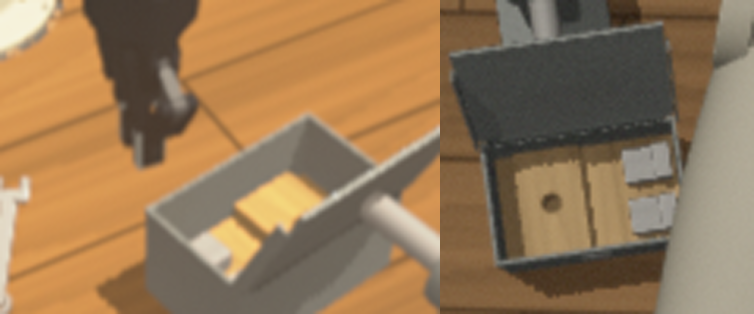

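The lid rests on the barrel by itself. In the top crop the socket shows clearly at (551,202), which is pixel (235.4,204.3). Next is the live centre.

```bash
python3 -m inch '[[-1,-3,-1,-7],[-2.5,-6,-3,-14],[-4,-9,-5,-21],[-6,-12,-8,-28],[-8,-15,-11,-35],[-9.5,-18,-14,-42],[-10.9,-20.1,-17,-49],[-10.9,-20.1,-17.5,-54]]' 6
python3 - <<'E'
from h import *
np.set_printoptions(precision=4,suppress=True)
s=bot.camera("scene");t=bot.camera("top")
print("socket",atz((235.4,204.3),t,.05))
for n,z in [("box_socket",.05),("lid_lip",.253),("live_mid",.065),("lid_hinge",.113),("holder",0.),("cup_centre",.009),("spur_centre",.009)]:
  for c in (s,t): print(n,[(np.round(x["point"],1),atz(x["point"],c,z)[:2],round(x["score"],2)) for x in bot.landmark_of(n,c)[:2]])
cv2.imwrite("pics/a7.png",np.hstack([cv2.resize(s["img"][180:300,120:260,::-1],(440,377),interpolation=cv2.INTER_CUBIC),cv2.resize(t["img"][160:260,310:400,::-1],(340,377),interpolation=cv2.INTER_CUBIC)]))
E
```

```text
time: 23.6
ee_pos: [0.5111, -0.2943, 0.1482]
tcp_rot: [-179.8, 0.1, 30.0]
wrist_force: [0.4, 0.1, 0.7]
opening: 0.0602
grasp_force: 0.0
socket [0.5318 0.1242 0.05  ]
box_socket [(array([315.8, 199.5]), array([0.5303, 0.1255]), 0.89)]
box_socket [(array([236.5, 204.6]), array([0.5309, 0.1205]), 0.64)]
lid_lip []
lid_lip [(array([238. , 150.3]), array([0.6652, 0.1017]), 0.81), (array([357.3, 215.7]), array([ 0.4836, -0.2431]), 0.24)]
live_mid [(array([178.5, 254. ]), array([ 0.5271, -0.3021]), 0.6)]
live_mid []
lid_hinge [(array([323.4, 201.8]), array([0.5948, 0.1018]), 0.91), (array([181.5, 258.9]), array([ 0.581 , -0.3084]), 0.15)]
lid_hinge [(array([241. , 182.7]), array([0.5939, 0.1024]), 0.68), (array([233.2, 207. ]), array([0.5156, 0.1244]), 0.55)]
holder []
holder [(array([360.9, 217.2]), array([ 0.5039, -0.298 ]), 0.96), (array([329.9, 139.7]), array([ 0.7712, -0.1906]), 0.25)]
cup_centre [(array([168. , 245.6]), array([ 0.4428, -0.3084]), 0.47)]
cup_centre []
spur_centre [(array([195.3, 278.4]), array([ 0.5806, -0.2854]), 0.64)]
spur_centre [(array([358.4, 194.2]), array([ 0.5812, -0.2879]), 0.6)]
```

View pics/a7.png

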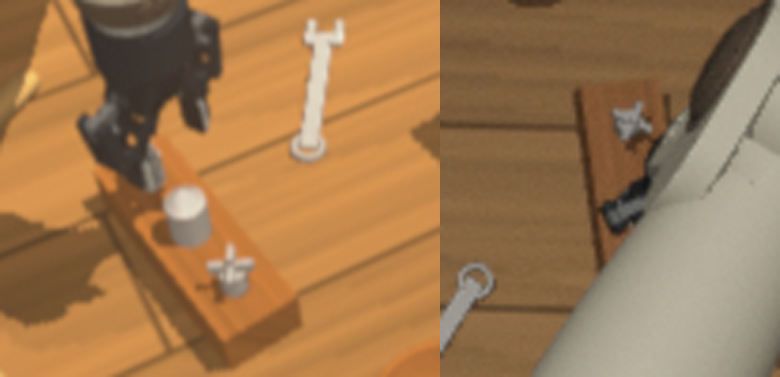

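The jaws hover above the live centre at crop (187,215), and the spur and cup fits put the holder's middle at (0.512,-0.297). I descend and close.

```bash
python3 -m inch '[[0,0,-1.5,0],[0,0,-3,0],[0,0,-4.5,0],[0,0,-6,0],[0,0,-7.5,0],[0,0,-8.7,0],[0,0,-9.3,0],[0,0,-9.3,0]]'
python3 -m inch '[[0,0,0,0],[0,0,0,0],[0,0,0,0],[0,0,0,0],[0,0,0,0],[0,0,0,0],[0,0,0,0],[0,0,0,0]]' 3 20
```

```text
time: 25.4
ee_pos: [0.5127, -0.2938, 0.0575]
tcp_rot: [-180.0, 0.0, 30.3]
wrist_force: [-0.0, -0.5, -0.3]
opening: 0.0601
grasp_force: 0.0
time: 26.4
ee_pos: [0.5128, -0.2935, 0.0585]
tcp_rot: [180.0, -0.0, 30.3]
wrist_force: [-3.3, 3.4, 5.9]
opening: 0.0333
grasp_force: 20.2
```

```bash
python3 -m inch '[[0,0,0,0],[0,0,0.1,0],[0,0,0.3,0],[-0.05,0.08,0.4,9],[-0.05,0.08,0.4,19],[-0.05,0.08,0.4,29],[-0.05,0.08,0.4,39],[-0.05,0.08,0.4,49]]' 5.2
python3 -m inch '[[0,0,0,10],[0,0,0,20],[0,0,0,30],[0,0,0,38],[0,0,0,41],[0,0,0,41],[0,0,0,41],[0,0,0,41]]'
python3 -m inch '[[0,0,0,0],[0,0,0,0],[0,0,0,0],[0,0,0,0],[0,0,0,0],[0,0,0,0],[0,0,0,0],[0,0,0,0]]' 3 20
```

```text
time: 27.4
ee_pos: [0.5123, -0.2931, 0.0619]
tcp_rot: [180.0, 0.0, 79.6]
wrist_force: [-0.5, 0.0, -0.1]
opening: 0.0519
grasp_force: 0.0
time: 28.4
ee_pos: [0.5123, -0.293, 0.0618]
tcp_rot: [-180.0, 0.0, 120.2]
wrist_force: [-0.0, -0.1, 0.0]
opening: 0.0521
grasp_force: 0.0
time: 29.4
ee_pos: [0.5122, -0.2931, 0.0619]
tcp_rot: [-180.0, 0.0, 120.3]
wrist_force: [-2.5, -0.3, 4.9]
opening: 0.0334
grasp_force: 20.5
```

The force is nearly balanced in both grips, so the centre sits centred in the jaws. I grip harder, lift and carry it over the box.

```bash
python3 -m inch '[[0,0,0,0],[0,0,0,0],[0,0,1,0],[0,0,3,0],[0,0,6,0],[0,0,9,0],[0,0,12,0],[0,0,14,0]]' 3 60
python3 -m inch '[[0,3,0,0],[0,8,0,-3],[0,13.5,0,-6],[1,19,0,-10],[1.5,24.5,0,-14],[2.1,30,0,-18],[2.1,35.5,0,-20],[2.1,39,0,-20.7]]'
python3 -m inch '[[0,1.5,0,0],[0,2.4,0,0],[0,2.7,-1,0],[0,2.7,-2.5,0],[0,2.7,-4,0],[0,2.7,-5.5,0],[0,2.7,-6.5,0],[0,2.7,-6.5,0]]'
python3 - <<'E'
from h import *
np.set_printoptions(precision=4,suppress=True)
s=bot.camera("scene");t=bot.camera("top");o=bot.get_obs();p=o["ee_pos"];print(p,o["wrist_force"])
print(proj([p[0],p[1],p[2]-.053],s),proj([.533,.1243,.05],s))
for n in ["live_mid","live_centre","box_socket"]: print(n,[(np.round(x["point"],1),round(x["score"],2)) for x in bot.landmark_of(n,s)[:2]])
cv2.imwrite("pics/a8.png",cv2.resize(s["img"][120:240,240:380,::-1],(700,600),interpolation=cv2.INTER_CUBIC))
E
```

```text
time: 30.4
ee_pos: [0.5126, -0.293, 0.2034]
tcp_rot: [179.9, 0.1, 120.3]
wrist_force: [0.4, 0.8, -3.1]
opening: 0.0324
grasp_force: 59.8
time: 31.4
ee_pos: [0.533, 0.0996, 0.2018]
tcp_rot: [-180.0, -0.0, 99.6]
wrist_force: [-0.2, 0.4, -3.2]
opening: 0.0321
grasp_force: 60.0
time: 32.4
ee_pos: [0.5328, 0.1238, 0.1359]
tcp_rot: [-179.9, 0.0, 99.5]
wrist_force: [-0.3, -1.1, -1.8]
opening: 0.0324
grasp_force: 60.0
[0.5334 0.124  0.1371] [-0.0077 -0.6154 -2.7061]
[np.float64(316.8620080252459), np.float64(192.28324691458096)] [np.float64(315.96530072183987), np.float64(200.2250828965992)]
live_mid [(array([320.6, 179.9]), 0.74), (array([101. , 239.8]), 0.42)]
live_centre [(array([318.7, 180.9]), 0.63), (array([314.8, 192.4]), 0.55)]
box_socket [(array([316.8, 199.4]), 0.57)]
```

View pics/a8.png

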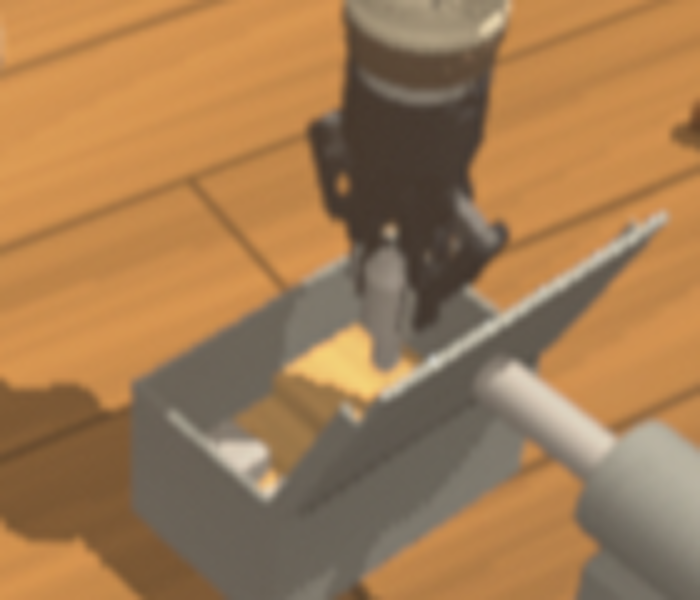

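The live centre hangs held over the insert, its foot at crop (387,365), which is pixel (317,193) against a predicted (317,192). The lid still rests on the barrel. Now I lower it to feel for the socket.

```bash
python3 -m inch '[[0,0,-0.8,0],[0,0,-1.6,0],[0,0,-2.4,0],[0,0,-3,0],[0,0,-3.3,0],[0,0,-3.5,0],[0,0,-3.7,0],[0,0,-3.7,0]]'
python3 -m inch '[[0,0,-0.1,0],[0,0,-0.2,0],[0,0,-0.3,0],[0,0,-0.4,0],[0,0,-0.4,0],[0,0,-0.4,0],[0,0,-0.4,0],[0,0,-0.4,0]]'
```

```text
time: 33.65
ee_pos: [0.5333, 0.124, 0.0998]
tcp_rot: [180.0, -0.0, 99.6]
wrist_force: [0.2, 0.8, -2.4]
opening: 0.0324
grasp_force: 60.0
time: 34.65
ee_pos: [0.5332, 0.124, 0.0957]
tcp_rot: [-180.0, -0.0, 99.6]
wrist_force: [-1.8, 3.9, -1.9]
opening: 0.0324
grasp_force: 60.1
```

```bash
python3 -m inch '[[-0.04,0.08,0,0],[-0.04,0.08,-0.2,0],[-0.04,0.08,-0.4,0],[-0.04,0.08,-0.6,0],[-0.04,0.08,-0.8,0],[-0.04,0.08,-0.9,0],[-0.04,0.08,-0.9,0],[-0.04,0.08,-0.9,0]]'
```

```text
time: 35.65
ee_pos: [0.5329, 0.1247, 0.0868]
tcp_rot: [180.0, 0.0, 99.6]
wrist_force: [0.2, -0.6, -3.1]
opening: 0.033
grasp_force: 60.0
```

Clean entry. I continue to the seat, expected at a TCP height of about 0.067.

```bash
python3 -m inch '[[0,0,-0.3,0],[0,0,-0.6,0],[0,0,-0.9,0],[0,0,-1.2,0],[0,0,-1.5,0],[0,0,-1.7,0],[0,0,-1.8,0],[0,0,-1.8,0]]'
python3 -m inch '[[0,0,-0.1,0],[0,0,-0.2,0],[0,0,-0.2,0],[0,0,-0.3,0],[0,0,-0.3,0],[0,0,-0.3,0],[0,0,-0.3,0],[0,0,-0.3,0]]'
```

```text
time: 36.65
ee_pos: [0.5329, 0.1248, 0.0688]
tcp_rot: [-180.0, 0.0, 99.6]
wrist_force: [0.2, 0.4, -2.3]
opening: 0.0326
grasp_force: 60.0
time: 37.65
ee_pos: [0.533, 0.1248, 0.0671]
tcp_rot: [179.9, -0.0, 99.6]
wrist_force: [-4.1, -1.1, 9.3]
opening: 0.0325
grasp_force: 61.3
```

It seated exactly where predicted. I release and withdraw upward.

```bash
python3 -m inch '[[0,0,0.1,0],[0,0,0.1,0],[0,0,0.1,0],[0,0,0.1,0],[0,0,0.3,0],[0,0,1,0],[0,0,2.5,0],[0,0,4.5,0]]' 4.8 20
python3 -m inch '[[0,0,3,0],[0,0,7,0],[0,0,12,0],[-3,-4,14,0],[-6,-10,14,0],[-9,-16,14,0],[-12,-22,14,0],[-12,-24,14,0]]'
python3 - <<'E'
from h import *
np.set_printoptions(precision=4,suppress=True)
s=bot.camera("scene");t=bot.camera("top")
cv2.imwrite("pics/a9.png",np.hstack([cv2.resize(s["img"][130:270,210:420,::-1],(450,300),interpolation=cv2.INTER_CUBIC),cv2.resize(t["img"][120:240,190:310,::-1],(300,300),interpolation=cv2.INTER_CUBIC)]))
for n,z in (("live_mid",.07),("tailstock",0)):
  for c in(s,t): print(n,[(np.round(x["point"],1),atz(x["point"],c,z)[:2],round(x["score"],2)) for x in bot.landmark_of(n,c)[:2]])
E
```

```text
time: 38.65
ee_pos: [0.5328, 0.1248, 0.112]
tcp_rot: [180.0, -0.0, 99.6]
wrist_force: [-0.3, -0.6, 0.8]
opening: 0.0478
grasp_force: 0.0
time: 39.65
ee_pos: [0.4113, -0.1171, 0.2526]
tcp_rot: [179.9, 0.1, 99.5]
wrist_force: [0.2, 0.1, -0.2]
opening: 0.0483
grasp_force: 0.0
live_mid [(array([315.9, 197.8]), array([0.5397, 0.1177]), 0.58)]
live_mid [(array([237.6, 204.6]), array([0.5286, 0.1149]), 0.62)]
tailstock [(array([343.3, 247.6]), array([0.6873, 0.119 ]), 0.87)]
tailstock [(array([240.1, 158.2]), array([0.6986, 0.1189]), 0.61)]
```

View pics/a9.png

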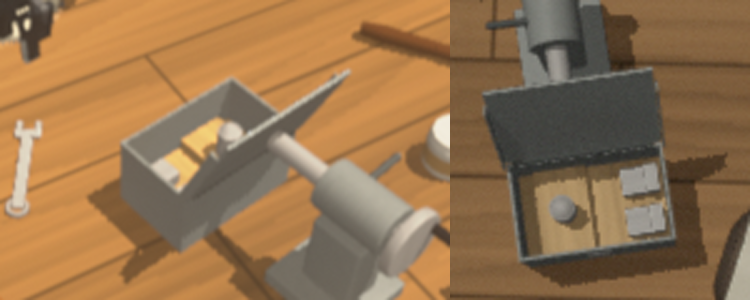

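The live centre stands upright in the socket, at top crop (562,208). The lid leans on the barrel, the tailstock hasn't moved, and the arm is clear. I'm handing the job in.

```bash
python3 -c "from workcell import bot;print(bot.job_done())"
```

```text
the job is handed in; nothing more can be done
None
```

The job is handed in at about 40 s: the lid leans by itself on the tailstock's barrel, the live centre is seated upright in the box socket, and nothing else appears to have moved.

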